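# Hold a picture-frame corner square

### The job

One rail of the picture-frame corner leans inward out of square. Pick up the assembly square by its wooden grip, set it flat on the bench inside the corner, and press it home into the corner so that one arm lies flush along the fixed rail and the other pushes the sprung loose rail out to square and lies flush along it. Finish while still gripping the square and pressing it against both rails (do not let go), and leave the other things on the bench where they are.

Things in the scene. Friction and masses are not known exactly. Their poses are not given: they have to be found in the camera images.
- square_grip (a point): Middle of the upright hardwood grip block on the assembly square: 60 mm in x and 60 mm in y from the square's outer corner (heel), 36 mm above its underside. Axes as square. The block stands from 10 to 62 mm above the underside, 24 mm thick along the diagonal from heel to grip (x+y), 64 mm long across it. The brace under it is as thick (24 mm), 150 mm long, 10 mm high.
- square: The assembly square: a loose rigid L of bare aluminium bar with a diagonal brace, lying flat (0.24 to 0.46 kg). Origin at its outer corner (heel), on the underside; x along one arm, y along the other, both from heel to tip, z up. Arms 160 mm long outside, 30 mm wide, 10 mm thick, at right angles. Its edges y = 0 and x = 0 go on the rails. It slides easily (friction about 0.3).
- frame_corner: Frame corner, fixed to the bench: a 45 mm corner block where two picture-frame rails meet. Origin: the inside corner, at bench height. x runs along the fixed rail's inside face, y where the loose rail's inside face must run; the frame's inside is x > 0, y > 0. Square home: heel at this origin, axes along these. Rails 28 mm high, their gilded beads and the block's plate up to 8 mm higher.
- fixed_rail: The fixed rail, bare pine with a gilded outer edge: 200 mm long, 45 mm wide, 28 mm high, screwed down, does not move. Same origin and axes as frame_corner; its inside face is the plane y = 0, x from 0 to 200 mm.
- loose_rail (a joint): Swing of the loose rail (same section and length as the fixed one) about a pin at the inside corner, rad: 0 = square to the fixed rail; negative = toed in, free end leaning inward (starts -0.12 to -0.16: 24 to 32 mm at the end). Range -0.25 to +0.10. A light spring (2 N m/rad, at rest at -0.14; about 1.5 to 2 N at the end holds it square) pushes it back in when let go.
- loose_rail_end (a point): Free end of the loose rail's inside face, 200 mm from the pin, half-way up (14 mm).
- wedge: Bystander: a small pine block 50 x 26 x 20 mm lying on the bench inside the frame, about 230 mm out from the inside corner, clear of where the square goes. Origin under its centre.
- varnish_jar: Bystander: lidded glass jar, 68 mm wide, 95 mm high. Origin under its centre.
- paint_can: Bystander: steel can, 76 mm wide, 90 mm high. Origin under its centre.
- brush: Bystander: brush 190 mm long lying on the bench beyond the frame. Origin about its middle.
- sanding_block: Bystander: cork sanding block 90 x 55 x 30 mm. Origin under its centre.
- leaf_book: Bystander: flat card booklet 100 x 100 x 10 mm. Origin under its centre.
- putty_knife: Bystander: flat spatula 210 mm long lying near the right edge. Origin about its middle.
- size_jar: Bystander: small amber jar, 60 mm wide, 75 mm high. Origin under its centre.
Things that resemble listed ones, but are neither listed nor needed, are in the scene too. What is shaped like the square but blue is not meant.

How it is judged (in metres and radians):
At the end, for the whole second after the job is handed in: Square flat on the bench (4 mm, 0.04 rad), heel in the inside corner (4 mm each way), within 0.03 rad of the fixed rail; loose rail within 0.03 rad of square; over 0.5 N on each rail; still, and gripped by the fingers (over 3 N) (x of square_grip in the frame of frame_corner between 0.056 and 0.064 m and y of square_grip in the frame of frame_corner between 0.056 and 0.064 m and z of square_grip in the frame of frame_corner between 0.032 and 0.04 m and angle between the x axis of square_grip and the x axis of frame_corner, either way round below 0.03 rad and angle between square_grip's own z axis and vertical below 0.04 rad and value of joint loose_rail between -0.03 and 0.03 rad and contact force between square and fixed_rail above 0.5 N and contact force between square and loose_rail above 0.5 N and contact force between the fingers and square above 3 N and linear speed of square below 0.02 m/s); the arm keeps its last pose, push and grip.
It fails at once if a bystander on the bench was moved by more than 25 mm (distance of any of wedge, varnish_jar, paint_can, brush, sanding_block, leaf_book, putty_knife, size_jar from where it was at the start of the episode above 0.025 m).
It also fails if it takes over 45 s, if anything falls off the work surface, if the arm or the gripper's body presses on something with over 40 N, if the wrist force passes 120 N, or if a joint passes its speed limit or range.

### The arm

A 6-joint arm with a two-finger parallel gripper is mounted at the origin on the work surface. World frame = base frame: x ahead of the robot, y to its left, z up, the work surface at z = 0. Lengths are in mm, angles in degrees, forces in N, time in s.
With the tool pointing down it reaches from about 300 to 850 mm from the base axis. Payload 4.2 kg.
Tool frame: the origin (TCP) lies at the very end of the fingers, on their centre line; the grasp point (between the pads) lies 19 mm behind it (env.grasp_offset is the distance from the TCP to the grasp point, in mm); z points along the fingers, y is the line along which they close (so a half turn about z gives the same grasp; the last joint's range is limited). The gripper opens to 91 mm and grips with 3 to 60 N. Pads are 32 mm wide; open, the fingers measure 118 mm over their backs; the gripper's body (76 mm by 178 mm) begins 60 mm behind the grasp point.
Start: joints at [73.339, 18.312, 89.639, -0, 72.044, -1.146], TCP at [153.816, 554.061, 213.976] pointing down, gripper open.
Joint ranges: [-177.97, 177.97], [-48.28, 115.42], [12.27, 149.76], [-77.06, 257.06], [2.81, 150.46], [-146.56, 146.56]. Speed limits (degrees/s): [147.25, 147.25, 180, 180, 180, 180].

### API

Orientations are given as [roll, pitch, yaw] about the fixed x, y, z axes, in that order (R = Rz(yaw) Ry(pitch) Rx(roll)).
In Python, from workcell import env gives the robot as it stands. The module is installed in compiled form; this text tells all that it offers.
- The arm moves only by the tool send_rows, never from a script. Its argument "motion" is a list of rows, each an object of numbers: "tx", "ty", "tz": the shift along the tool's x, y, z in units of 500 mm (1.0 is 500 mm); "rx", "ry", "rz": the turn, a rotation vector about the tool's x, y, z in units of 30 degrees (1.0 is 30 degrees); "gripper": the closure, from -1 (fully open) to 1 (shut). In form: [{"tx": .., "ty": .., "tz": .., "rx": .., "ry": .., "rz": .., "gripper": ..}, ...]. A call has 1 to 12 rows; each row shifts and turns the commanded pose from where the row before left it, along the tool's axes as they then stand; what a row does not reach is not made up. A row lasts 1/8 s, in which the tool goes at most 62.5 mm and 10.7 degrees, less where a joint would pass 70% of its speed; a pose out of reach is approached as far as the arm can. A call with a number of a shift or a turn outside -1 to 1 is refused whole. A call with a gripper value outside its range is refused whole. The fingers move at their own pace and stop on an object; "grip_force" is the grip in N (left out, the last holds). Time passes only in rows, so rows that do not move let the fingers close. It gives the time, the measured TCP pose, the force, the opening and the grip force at its end, in the units of the state.
- env.state(): the state, without advancing time (a new reading comes with each control period).
- env.grab_frame(name): name is "side" or "top"; returns a dict with "frame" (420x560x3 uint8, red, green, blue), "vertical_fov" (degrees; the focal length in pixels is half the picture's height over the tangent of half this angle, whatever the lens; pixels are square), "cx", "cy" (the principal point, pixels), "k1" (the pictures are not rectified: a ray, as slopes to the right and down, at radius r is drawn at 1 + k1 r^2 times it, then the intrinsics apply), "rvec" (rotation vector, rad) and "tvec" (3), from world to camera coordinates, as OpenCV has them. Camera axes: x right, y down, z forward; pixel columns grow to the right and rows downward; lengths in mm; the calibration is good to about 2 mm. A picture is of the moment at which its call begins. There is no depth.
- env.job_done(): hands the job in; it is judged then, once.
The state is a dict: "time_s": time; "qpos": joint angles; "qvel": joint speeds; "effort": joint torques, N m; "ee_pos": TCP position; "ee_rot": TCP orientation; "force": force on the tool from outside, world axes, zero at the start; "torque": the same for the moment, N m; "gripper_width": finger opening in mm; "gripper_force": force on a finger pad.
Only numpy, scipy, OpenCV 4.12 (cv2) and the standard library are available. Lean on these libraries where they do the work, as an engineer would, in place of code of your own. Each camera call takes 0.05 s, during which the arm holds its last target. There are 200 camera calls.

## Working session

There is one attempt and no reset: what is moved stays moved. The work goes in short steps, Python scripts to look and compute and a tool call to move; the robot and the scene stay as the last step left them, time stands still between calls to the robot, and variables do not carry over. Pictures are saved under pics/ and viewed, at most 10 in all, crops included, and the job is handed in when it is done.

Besides the shell and the picture viewer there is one more tool, called by a JSON object that holds its "op" and its "data". send_rows: Moves the arm, as the interface text tells. Shifts and turns lie within -1 to 1; 1 stands for 500 mm of shift or 30 degrees of turn. Its arguments: {"type":"object","properties":{"motion":{"type":"array"},"grip_force":{"type":"number"}},"required":["motion"]}

```bash
mkdir -p pics; cat > h.py <<'E'
import numpy as np, cv2
from workcell import env
def grab(n):
    f=env.grab_frame(n); np.savez(f'{n}.npz',**f); return f
def load(n): return dict(np.load(f'{n}.npz'))
def ray(f,uv):
    h=f['frame'].shape[0]; F=h/2/np.tan(np.radians(float(f['vertical_fov']))/2)
    d=(np.array(uv,float)-[float(f['cx']),float(f['cy'])])/F
    s=d.copy()
    for _ in range(30): s=d/(1+float(f['k1'])*(s@s))
    R=cv2.Rodrigues(np.array(f['rvec'],float).reshape(3))[0]; t=np.array(f['tvec'],float).reshape(3)
    return -R.T@t, R.T@np.array([s[0],s[1],1])
def onz(f,uv,z):
    c,d=ray(f,uv); return (c+d*(z-c[2])/d[2])[:2]
def proj(f,P):
    h=f['frame'].shape[0]; F=h/2/np.tan(np.radians(float(f['vertical_fov']))/2)
    R=cv2.Rodrigues(np.array(f['rvec'],float).reshape(3))[0]; p=R@np.array(P,float)+np.array(f['tvec'],float).reshape(3)
    s=p[:2]/p[2]; return s*(1+float(f['k1'])*(s@s))*F+[float(f['cx']),float(f['cy'])]
E
python3 - <<'E'
from h import *
for n in('top','side'):
    f=grab(n); cv2.imwrite(f'pics/{n}0.png',f['frame'][:,:,::-1]); print(n,ray(f,(280,210)),f['k1'],f['vertical_fov'])
print(env.state())
E
```

```text
top (array([ 321.24440487,  -22.41013526, 1658.1542876 ]), array([ 0.14470574, -0.01097019, -0.98941488])) -0.08594684429989116 48.62884126273387
side (array([   9.51581568, -750.35038914,  799.77518935]), array([ 0.46900887,  0.62082595, -0.62822295])) -0.018895784176788093 55.85799273925425
{'time_s': 0.1, 'qpos': array([ 7.33386860e+01,  1.83484333e+01,  8.96980407e+01, -2.20141198e-04,
        7.20418778e+01, -1.14751905e+00]), 'qvel': array([ 1.55862426e-06, -7.60566027e-02, -2.62180840e-01,  3.40380485e-02,
       -7.84566121e-02, -6.94541250e-02]), 'effort': array([-5.38229429e-06, -4.13330984e+01, -2.32507950e+01,  7.30318087e-02,
        4.22681286e-02, -3.12517841e-05]), 'ee_pos': array([153.68877977, 553.63629397, 213.20908931]), 'ee_rot': array([-1.79911662e+02, -1.56011964e-03,  1.64486272e+02]), 'force': array([-0.09918113,  0.30067631,  0.20191058]), 'torque': array([-0.069796  ,  0.00186345, -0.00302377]), 'gripper_force': 0.0, 'gripper_width': 91.19119578468415}
```

View pics/top0.png

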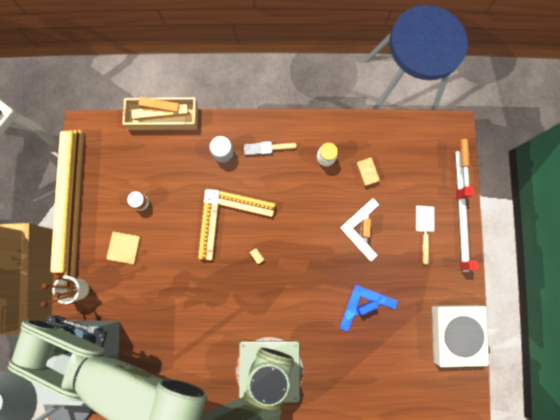

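View pics/side0.png

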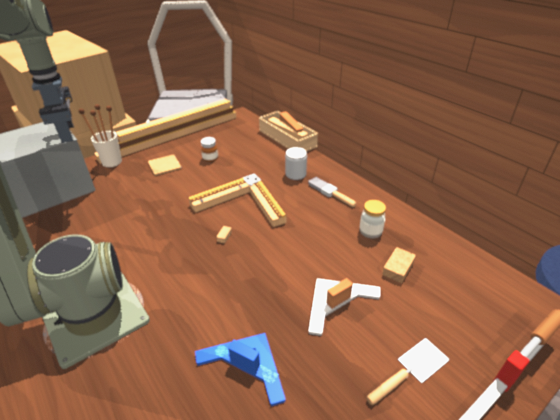

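Top view: the frame's corner block is at about (212,195). One rail runs right to (274,210) and the other runs down to (207,260). Inside is the lower right, so x (fixed) runs down and y (loose) runs right, toed downward.

What could be taken for the square: bare aluminium L with wooden grip, top (360,230) / side (340,295); blue L, top (366,303) / side (245,360). The clamp at top (465,200) and the putty knife at (425,230) are not L-shaped. I choose the bare one and check it in a crop.

```bash
python3 - <<'E'
from h import *
f=load('top')['frame'][:,:,::-1]
a=cv2.resize(f[185:275,325:395],None,fx=5.6,fy=5.6,interpolation=cv2.INTER_CUBIC)
b=cv2.resize(f[185:275,190:285],None,fx=4.2,fy=5.6*0.75,interpolation=cv2.INTER_CUBIC)
o=np.zeros((504,800,3),np.uint8); o[:,:392]=a; o[:378,395:395+b.shape[1]]=b
cv2.imwrite('pics/crop.png',o)
E
```

```text
(no output)
```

View pics/crop.png

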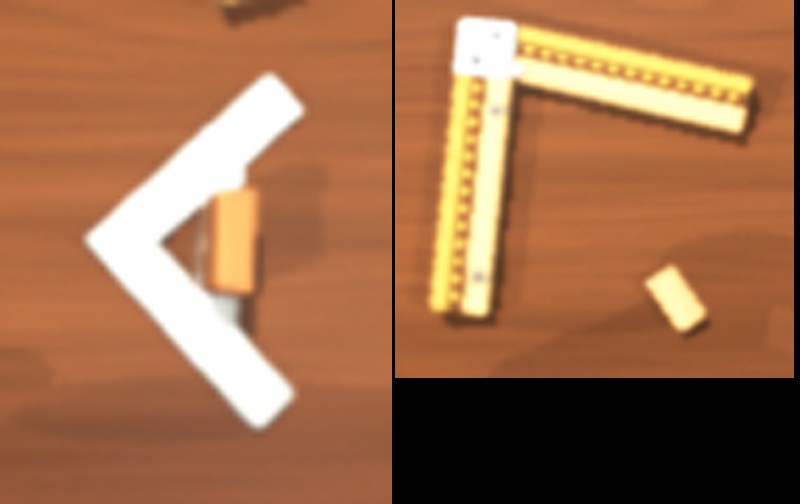

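The crop confirms it: bare aluminium L with an orange wooden grip, heel at (341,228) pointing left, arm tips at about (373,198) and (371,262). The rail with screws runs down, so that is the fixed one.

```bash
cat >> h.py <<'E'
def edge(f,p,q,z,step=0.25,lo=0.12,hi=0.88,half=5):
    """strongest gradient edge near segment p-q (pixels); returns world pts at height z -> fitted (point,dir)"""
    g=cv2.cvtColor(f['frame'],cv2.COLOR_RGB2GRAY) if f.get('chan') is None else f['frame'][:,:,f['chan']]
    p,q=np.array(p,float),np.array(q,float); d=q-p; n=np.array([-d[1],d[0]])/np.linalg.norm(d)
    off=np.arange(-half,half+.01,step); pts=[]
    for a in np.linspace(lo,hi,40):
        m=p+a*d; s=(m+off[:,None]*n).astype(np.float32)
        v=cv2.remap(g,s[None,:,0],s[None,:,1],cv2.INTER_LINEAR)[0].astype(float)
        gr=abs(np.gradient(cv2.GaussianBlur(v[None],(0,0),3)[0])); w=gr*(gr>0.5*gr.max())
        k=gr.argmax(); w=w*(abs(np.arange(len(w))-k)<8)
        pts.append(onz(f,m+n*(w@off)/w.sum(),z))
    pts=np.array(pts,np.float32)
    vx,vy,x,y=cv2.fitLine(pts,cv2.DIST_HUBER,0,.01,.01).ravel(); dd=np.array([vx,vy],float)
    if dd@(onz(f,q,z)-onz(f,p,z))<0: dd=-dd
    r=(pts-[x,y])@[-dd[1],dd[0]]
    return np.array([x,y],float),dd,np.std(r)
def meet(a,b):
    t=np.linalg.solve(np.array([a[1],-b[1]]).T,b[0]-a[0]); return a[0]+t[0]*a[1]
deg=lambda d:np.degrees(np.arctan2(d[1],d[0]))
E
python3 - <<'E'
from h import *
f=load('top'); f['chan']=2
H=(340.7,227.5)
X=edge(f,H,(371,261.8),10); Y=edge(f,H,(373.2,197.9),10)
h=meet(X,Y); print('heel',h,'x ang',deg(X[1]),'y ang',deg(Y[1]),X[2],Y[2])
x=X[1]+np.array([Y[1][1],-Y[1][0]]); x/=np.linalg.norm(x); y=np.array([-x[1],x[0]])
print('ang',deg(x),'grip',h+60*x+60*y)
hsv=cv2.cvtColor(f['frame'],cv2.COLOR_RGB2HSV)
c=lambda u,v:(190+(u-395)/4.2,185+v/4.2)
print('origin px',c(513,85))
A=edge(f,c(512,90),c(490,317),28,half=4); B=edge(f,c(515,86),c(743,133),28,half=4)
A0=edge(f,c(452,75),c(430,310),36,half=4); B0=edge(f,c(517,25),c(752,77),36,half=4)
for n,e in zip('A B A0 B0'.split(),(A,B,A0,B0)): print(n,e[0],deg(e[1]),e[2])
o=meet(A,B); print('corner',o, 'width',(A0[0]-A[0])@[-A[1][1],A[1][0]],(B0[0]-B[0])@[-B[1][1],B[1][0]])
for n in ('top','side'):
    f=load(n); hs=cv2.cvtColor(f['frame'],cv2.COLOR_RGB2HSV)
    m=cv2.inRange(hs,(8,130,190),(20,255,255)); k,l,s,ce=cv2.connectedComponentsWithStats(m)
    for i in range(1,k):
        if s[i,4]>25: print(n,s[i],ce[i].round(1))
for P in [(h+60*x+60*y).tolist()+[62]]:
    print(proj(load('top'),P),proj(load('side'),P))
print(proj(load('side'),[*o,28]),proj(load('side'),[*h,10]))
E
```

```text
heel [ 499.72700671 -251.96394879] x ang -138.54902153272414 y ang -48.345413249568004 0.34554689282541395 0.3165562009603112
ang -138.44721739288156 grip [ 494.62489173 -336.6632311 ]
origin px (218.0952380952381, 205.23809523809524)
A [479.15533447 192.12202454] 175.13195896503942 0.27419506405230515
B [559.89520264  80.25827789] -103.38091888909254 0.19175853149252203
A0 [482.7164917  238.19338989] 174.89656948771696 0.423379389905642
B0 [609.65905762  93.50694275] -103.02564631492622 0.4300649956307283
corner [584.37381483 183.16073703] width -46.2073800362823 45.34685777537868
top [138 100  42  14 276] [162.4 105.2]
top [ 64 121  64  18 388] [ 93.3 127. ]
top [202 122  37  10 210] [218.1 127.9]
top [223 123  30   2  45] [236.1 123.4]
top [295 126  46   6 193] [316.6 128.2]
top [141 136  74   7 236] [174.3 139.1]
top [257 137  60   5 136] [288.5 138.4]
top [460 138  10  28 209] [464.4 151.8]
top [273 142  24   6  34] [286.1 143. ]
top [357 157  22  28  63] [366.1 167.5]
top [230 175  16   3  37] [237.2 176. ]
top [129 180  22   7 109] [139.2 183.2]
top [158 181  73   8 252] [188.
[... 1197 characters left out ...]
 [161.9 156.3]
side [188 177  57  24 214] [215.5 189.4]
side [255 181  31  35 198] [269.7 198.8]
side [338 191  20  13  30] [349.  196.9]
side [363 199  24  15  74] [375.4 205.1]
side [387 210  13   9  29] [393.1 214.2]
side [309 215  18  13  55] [317.  221.5]
side [392 247  24  10  28] [404.1 250.6]
side [298 251  32  28  86] [315.6 266.6]
side [271 261  36  30 167] [288.1 275.6]
side [188 275  19  23  74] [197.5 286.7]
side [328 277  25  19 201] [341.  286.2]
side [420 300  21  16  33] [431.  307.8]
side [533 309  27  30 408] [548.3 323.8]
side [380 368  26  18  30] [391.4 375.8]
[365.51128567 227.08783808] [338.81098061 285.5892504 ]
[248.73480909 185.24099845] [315.82415524 277.97488306]
```

{"op": "send_rows", "data": {"motion": [{"rz":-0.2,"gripper":-1},{"rz":-0.2,"gripper":-1},{"tx":-0.064,"ty":-0.077,"gripper":-1},{"tx":-0.064,"ty":-0.077,"gripper":-1},{"tx":-0.064,"ty":-0.077,"gripper":-1},{"tx":-0.064,"ty":-0.077,"gripper":-1},{"tx":-0.064,"ty":-0.077,"gripper":-1},{"tx":-0.064,"ty":-0.077,"gripper":-1},{"tx":-0.064,"ty":-0.077,"gripper":-1},{"tx":-0.064,"ty":-0.077,"gripper":-1},{"tx":-0.064,"ty":-0.077,"gripper":-1},{"tx":-0.064,"ty":-0.077,"gripper":-1}]}}

```text
invalid input at $.motion[0]: expected keys tx, ty, tz, rx, ry, rz, gripper
```

{"op": "send_rows", "data": {"motion": [{"tx":-0.0145,"ty":-0.0965,"gripper":-1},{"tx":-0.0145,"ty":-0.0965,"gripper":-1},{"tx":-0.0145,"ty":-0.0965,"gripper":-1},{"tx":-0.0145,"ty":-0.0965,"gripper":-1},{"tx":-0.0145,"ty":-0.0965,"gripper":-1},{"tx":-0.0145,"ty":-0.0965,"gripper":-1},{"tx":-0.0145,"ty":-0.0965,"gripper":-1},{"tx":-0.0145,"ty":-0.0965,"gripper":-1},{"tx":-0.0145,"ty":-0.0965,"gripper":-1},{"tx":-0.0145,"ty":-0.0965,"gripper":-1},{"gripper":-1},{"gripper":-1}]}}

```text
invalid input at $.motion[0]: expected keys tx, ty, tz, rx, ry, rz, gripper
```

```bash
cat >> h.py <<'E'
def plan(x,y,z,yaw):
    s=env.state(); c=np.radians(s['ee_rot'][2]); D=np.array([x,y,z])-s['ee_pos']
    print('pos',s['ee_pos'].round(1),s['ee_rot'].round(2),'t',round(s['time_s'],2),'F',s['force'].round(1),'w',round(s['gripper_width'],1),'gf',round(s['gripper_force'],1),'q',s['qpos'].round(0))
    print('units tx %.4f ty %.4f tz %.4f rz %.4f'%((np.cos(c)*D[0]+np.sin(c)*D[1])/500,(np.sin(c)*D[0]-np.cos(c)*D[1])/500,-D[2]/500,-((yaw-s['ee_rot'][2]+180)%360-180)/30))
E
python3 - <<'E'
from h import *
plan(494.6,-336.7,18,176.55)
for n in ('side',):
    f=grab(n); cv2.imwrite(f'pics/{n}1.png',f['frame'][:,:,::-1])
E
```

```text
pos [153.7 553.6 213.2] [-179.91   -0.    164.49] t 0.1 F [-0.1  0.3  0.2] w 91.2 gf 0.0 q [73. 18. 90. -0. 72. -1.]
units tx -1.1333 ty -1.5334 tz 0.3904 rz -0.4021
```

All seven keys are required in every row.

{"op": "send_rows", "data": {"motion": [{"tx":0,"ty":0,"tz":0,"rx":0,"ry":0,"rz":-0.2,"gripper":-1},{"tx":0,"ty":0,"tz":0,"rx":0,"ry":0,"rz":-0.2,"gripper":-1},{"tx":-0.064,"ty":-0.077,"tz":0,"rx":0,"ry":0,"rz":0,"gripper":-1},{"tx":-0.064,"ty":-0.077,"tz":0,"rx":0,"ry":0,"rz":0,"gripper":-1},{"tx":-0.064,"ty":-0.077,"tz":0,"rx":0,"ry":0,"rz":0,"gripper":-1},{"tx":-0.064,"ty":-0.077,"tz":0,"rx":0,"ry":0,"rz":0,"gripper":-1},{"tx":-0.064,"ty":-0.077,"tz":0,"rx":0,"ry":0,"rz":0,"gripper":-1},{"tx":-0.064,"ty":-0.077,"tz":0,"rx":0,"ry":0,"rz":0,"gripper":-1},{"tx":-0.064,"ty":-0.077,"tz":0,"rx":0,"ry":0,"rz":0,"gripper":-1},{"tx":-0.064,"ty":-0.077,"tz":0,"rx":0,"ry":0,"rz":0,"gripper":-1},{"tx":-0.064,"ty":-0.077,"tz":0,"rx":0,"ry":0,"rz":0,"gripper":-1},{"tx":-0.064,"ty":-0.077,"tz":0,"rx":0,"ry":0,"rz":0,"gripper":-1}]}}

```text
time_s: 1.65
ee_pos: [450.3, 148.7, 213.9]
ee_rot: [180.0, -0.0, 176.5]
force: [0.4, 0.3, 1.1]
gripper_width: 91.3
gripper_force: 0.0
```

```bash
python3 -c "
from h import *
plan(494.6,-336.7,18,176.55)"
```

```text
pos [450.3 148.7 213.9] [179.99  -0.   176.48] t 1.65 F [0.4 0.3 1.1] w 91.3 gf 0.0 q [ 17.   9. 102.   0.  69. -70.]
units tx -0.1481 ty -0.9635 tz 0.3917 rz -0.0024
```

{"op": "send_rows", "data": {"motion": [{"tx":-0.0148,"ty":-0.0963,"tz":0,"rx":0,"ry":0,"rz":0,"gripper":-1},{"tx":-0.0148,"ty":-0.0963,"tz":0,"rx":0,"ry":0,"rz":0,"gripper":-1},{"tx":-0.0148,"ty":-0.0963,"tz":0,"rx":0,"ry":0,"rz":0,"gripper":-1},{"tx":-0.0148,"ty":-0.0963,"tz":0,"rx":0,"ry":0,"rz":0,"gripper":-1},{"tx":-0.0148,"ty":-0.0963,"tz":0,"rx":0,"ry":0,"rz":0,"gripper":-1},{"tx":-0.0148,"ty":-0.0963,"tz":0,"rx":0,"ry":0,"rz":0,"gripper":-1},{"tx":-0.0148,"ty":-0.0963,"tz":0,"rx":0,"ry":0,"rz":0,"gripper":-1},{"tx":-0.0148,"ty":-0.0963,"tz":0,"rx":0,"ry":0,"rz":0,"gripper":-1},{"tx":-0.0148,"ty":-0.0963,"tz":0,"rx":0,"ry":0,"rz":0,"gripper":-1},{"tx":-0.0148,"ty":-0.0963,"tz":0,"rx":0,"ry":0,"rz":0,"gripper":-1},{"tx":0,"ty":0,"tz":0.1,"rx":0,"ry":0,"rz":0,"gripper":-1},{"tx":0,"ty":0,"tz":0.1,"rx":0,"ry":0,"rz":0,"gripper":-1}]}}

```text
time_s: 3.15
ee_pos: [493.9, -335.9, 112.7]
ee_rot: [-180.0, 0.1, 176.4]
force: [0.5, 0.2, -0.4]
gripper_width: 91.2
gripper_force: 0.0
```

```bash
python3 - <<'E'
from h import *
plan(494.6,-336.7,18,176.55)
f=grab('side'); cv2.imwrite('pics/side1.png',cv2.resize(f['frame'][150:390,230:510,::-1],None,fx=2.5,fy=2.5))
E
```

```text
pos [ 493.9 -335.9  112.7] [-1.7998e+02  6.0000e-02  1.7641e+02] t 3.15 F [ 0.5  0.2 -0.4] w 91.2 gf 0.0 q [ -35.   25.   95.    0.   60. -122.]
units tx -0.0015 ty -0.0015 tz 0.1894 rz -0.0048
```

View pics/side1.png

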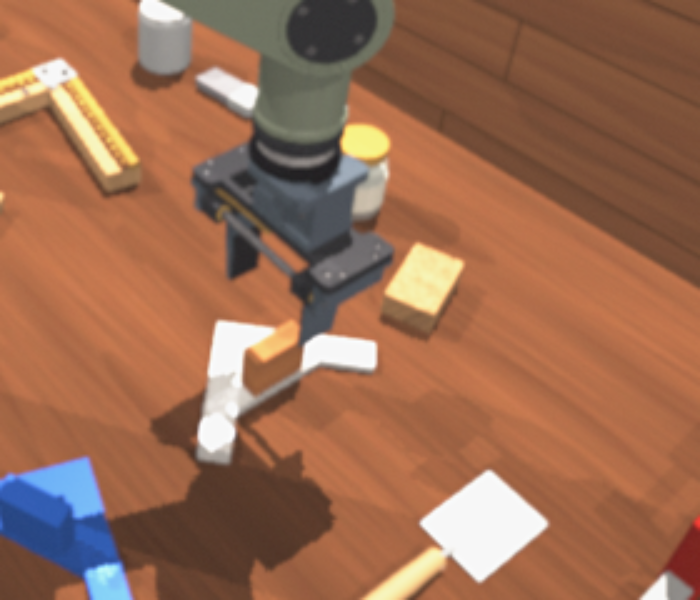

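The gripper is directly above the wooden grip at crop (272,357), with the fingers straddling its thin side. I'll descend and close.

{"op": "send_rows", "data": {"motion": [{"tx":-0.0015,"ty":-0.0015,"tz":0.05,"rx":0,"ry":0,"rz":-0.005,"gripper":-1},{"tx":0,"ty":0,"tz":0.05,"rx":0,"ry":0,"rz":0,"gripper":-1},{"tx":0,"ty":0,"tz":0.05,"rx":0,"ry":0,"rz":0,"gripper":-1},{"tx":0,"ty":0,"tz":0.038,"rx":0,"ry":0,"rz":0,"gripper":-1},{"tx":0,"ty":0,"tz":0,"rx":0,"ry":0,"rz":0,"gripper":-1},{"tx":0,"ty":0,"tz":0,"rx":0,"ry":0,"rz":0,"gripper":1},{"tx":0,"ty":0,"tz":0,"rx":0,"ry":0,"rz":0,"gripper":1},{"tx":0,"ty":0,"tz":0,"rx":0,"ry":0,"rz":0,"gripper":1},{"tx":0,"ty":0,"tz":0,"rx":0,"ry":0,"rz":0,"gripper":1},{"tx":0,"ty":0,"tz":0,"rx":0,"ry":0,"rz":0,"gripper":1},{"tx":0,"ty":0,"tz":0,"rx":0,"ry":0,"rz":0,"gripper":1},{"tx":0,"ty":0,"tz":0,"rx":0,"ry":0,"rz":0,"gripper":1}], "grip_force": 40}}

```text
time_s: 4.7
ee_pos: [494.7, -336.0, 19.9]
ee_rot: [-180.0, 0.0, 176.6]
force: [0.4, -1.6, -0.7]
gripper_width: 23.8
gripper_force: 0.5
```

{"op": "send_rows", "data": {"motion": [{"tx":0,"ty":0,"tz":0,"rx":0,"ry":0,"rz":0,"gripper":1},{"tx":0,"ty":0,"tz":0,"rx":0,"ry":0,"rz":0,"gripper":1},{"tx":0,"ty":0,"tz":-0.03,"rx":0,"ry":0,"rz":0,"gripper":1},{"tx":0,"ty":0,"tz":-0.04,"rx":0,"ry":0,"rz":0,"gripper":1},{"tx":0,"ty":0,"tz":-0.04,"rx":0,"ry":0,"rz":0,"gripper":1},{"tx":0,"ty":0,"tz":-0.04,"rx":0,"ry":0,"rz":0,"gripper":1},{"tx":0,"ty":0,"tz":-0.04,"rx":0,"ry":0,"rz":0,"gripper":1},{"tx":0,"ty":0,"tz":0,"rx":0,"ry":0,"rz":0,"gripper":1}]}}

```text
time_s: 5.7
ee_pos: [495.5, -336.2, 116.9]
ee_rot: [-179.9, 0.2, 176.6]
force: [-0.1, -0.4, -3.0]
gripper_width: 23.8
gripper_force: 40.0
```

```bash
cat >> h.py <<'E'
E
python3 - <<'E'
from h import *
f=grab('side'); cv2.imwrite('pics/side2.png',cv2.resize(f['frame'][150:390,230:510,::-1],None,fx=2.5,fy=2.5))
O=np.array([584.4,183.2]); a=np.radians(175.1); x=np.array([np.cos(a),np.sin(a)]); y=np.array([-x[1],x[0]])
g=O+60*x+60*y; print('home grip',g); p=g+45*x+18*y; print(p)
plan(*p,115,130.1)
E
```

```text
home grip [519.49426684 128.54429762]
[473.1212239  114.45384383]
pos [ 494.7 -335.7  115.5] [-1.7998e+02  5.0000e-02  1.7664e+02] t 5.75 F [-0.5  0.6 -3.7] w 23.6 gf 40.0 q [ -35.   25.   95.    0.   60. -122.]
units tx 0.0959 ty 0.8962 tz 0.0010 rz 1.5512
```

View pics/side2.png

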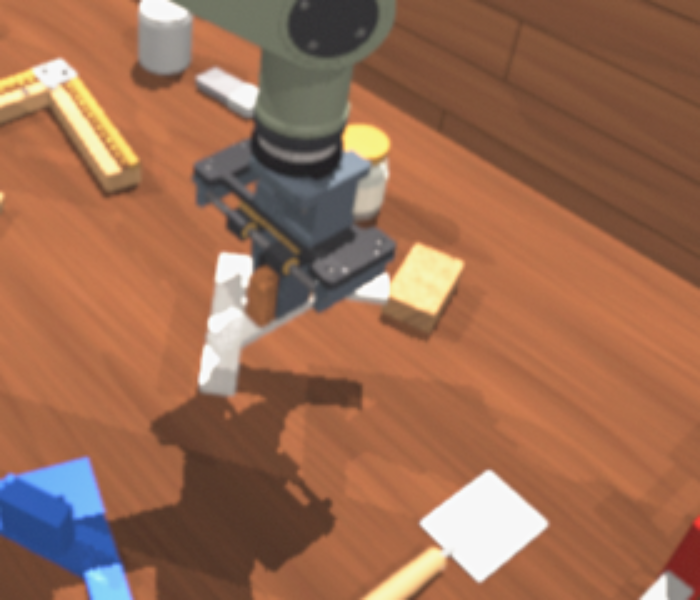

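The square is held clear of the bench and level. I'll carry it across, then turn it.

{"op": "send_rows", "data": {"motion": [{"tx":0.005,"ty":0.05,"tz":0,"rx":0,"ry":0,"rz":0,"gripper":1},{"tx":0.0105,"ty":0.094,"tz":0,"rx":0,"ry":0,"rz":0,"gripper":1},{"tx":0.0105,"ty":0.094,"tz":0,"rx":0,"ry":0,"rz":0,"gripper":1},{"tx":0.0105,"ty":0.094,"tz":0,"rx":0,"ry":0,"rz":0,"gripper":1},{"tx":0.0105,"ty":0.094,"tz":0,"rx":0,"ry":0,"rz":0,"gripper":1},{"tx":0.0105,"ty":0.094,"tz":0,"rx":0,"ry":0,"rz":0,"gripper":1},{"tx":0.0105,"ty":0.094,"tz":0,"rx":0,"ry":0,"rz":0,"gripper":1},{"tx":0.0105,"ty":0.094,"tz":0,"rx":0,"ry":0,"rz":0,"gripper":1},{"tx":0.0105,"ty":0.094,"tz":0,"rx":0,"ry":0,"rz":0,"gripper":1},{"tx":0.0105,"ty":0.094,"tz":0,"rx":0,"ry":0,"rz":0,"gripper":1},{"tx":0,"ty":0,"tz":0,"rx":0,"ry":0,"rz":0,"gripper":1}]}}

```text
time_s: 7.12
ee_pos: [469.3, 117.6, 114.1]
ee_rot: [180.0, -0.1, 176.9]
force: [0.3, -1.3, -2.5]
gripper_width: 24.1
gripper_force: 40.0
```

{"op": "send_rows", "data": {"motion": [{"tx":0,"ty":0,"tz":0,"rx":0,"ry":0,"rz":0.26,"gripper":1},{"tx":0,"ty":0,"tz":0,"rx":0,"ry":0,"rz":0.26,"gripper":1},{"tx":0,"ty":0,"tz":0,"rx":0,"ry":0,"rz":0.26,"gripper":1},{"tx":0,"ty":0,"tz":0,"rx":0,"ry":0,"rz":0.26,"gripper":1},{"tx":0,"ty":0,"tz":0,"rx":0,"ry":0,"rz":0.26,"gripper":1},{"tx":0,"ty":0,"tz":0,"rx":0,"ry":0,"rz":0.25,"gripper":1},{"tx":0,"ty":0,"tz":0,"rx":0,"ry":0,"rz":0,"gripper":1},{"tx":0,"ty":0,"tz":0,"rx":0,"ry":0,"rz":0,"gripper":1}]}}

```text
time_s: 8.12
ee_pos: [470.6, 114.1, 114.6]
ee_rot: [-179.9, -0.0, 130.2]
force: [0.8, -0.1, -2.8]
gripper_width: 24.0
gripper_force: 40.0
```

```bash
python3 - <<'E'
from h import *
f=grab('top'); s=grab('side')
plan(473.1,114.5,22,130.1)
o=np.zeros((600,800,3),np.uint8)
o[:,:400]=cv2.resize(f['frame'][150:300,185:285,::-1],None,fx=4,fy=4); o[:400,400:]=cv2.resize(s['frame'][130:290,160:320,::-1],None,fx=2.5,fy=2.5)
cv2.imwrite('pics/c3.png',o)
E
```

```text
pos [471.  114.3 114.8] [-1.7998e+02 -2.0000e-02  1.3019e+02] t 8.22 F [ 0.5  0.3 -3. ] w 24.0 gf 40.0 q [ 12.  15. 110.   0.  55. -28.]
units tx -0.0024 ty 0.0036 tz 0.1856 rz 0.0031
```

View pics/c3.png

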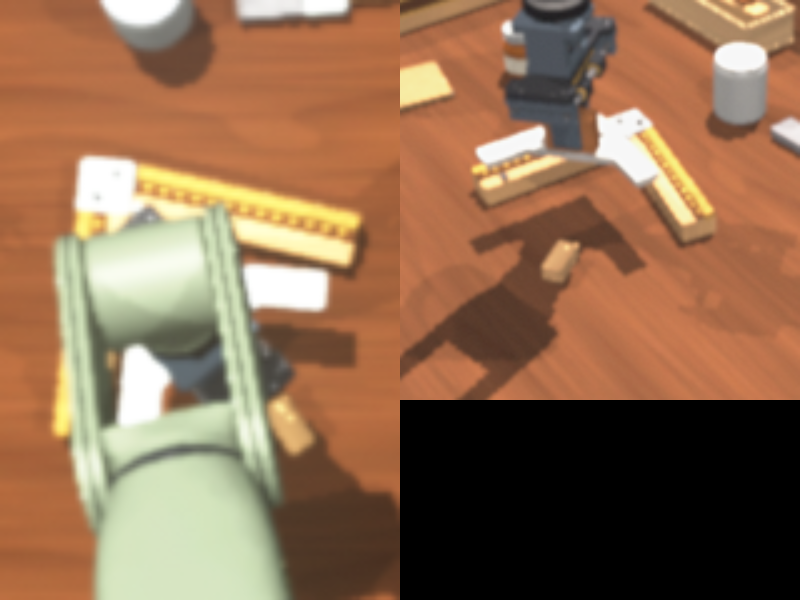

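Top crop: the square hangs inside the corner, parallel to the rails, with the wedge at (292,427) in the crop, about (258,257) in the full image. I'll check the clearances numerically, then descend.

```bash
python3 - <<'E'
from h import *
f=load('top'); O=np.array([584.4,183.2]); a=np.radians(175.1); x=np.array([np.cos(a),np.sin(a)]); y=np.array([-x[1],x[0]])
fr=lambda p:np.array([(p-O)@x,(p-O)@y]).round(1)
print('wedge',fr(onz(f,(258,256.7),10)),'grip',fr(env.state()['ee_pos'][:2]))
# y-arm inner... outer edge (facing loose rail), bottom of mask, underside at z~95, top face z~105
f['chan']=2
q=lambda u,v:(185+u/4,150+v/4)
e=edge(f,q(248,264),q(328,268),105,half=3); e2=edge(f,q(248,303),q(326,309),105,half=3)
print(deg(e[1]),e[2],fr(e[0]),deg(e2[1]),e2[2],fr(e2[0]))
E
```

```text
wedge [175.7 161.4] grip [107.1  78.4]
-95.97519039309591 0.1725249596639032 [ 44.7 151.1] -94.62356421725144 0.25919516086709404 [ 79.8 153.4]
```

{"op": "send_rows", "data": {"motion": [{"tx":0,"ty":0,"tz":0.03,"rx":0,"ry":0,"rz":0.003,"gripper":1},{"tx":0,"ty":0,"tz":0.04,"rx":0,"ry":0,"rz":0,"gripper":1},{"tx":0,"ty":0,"tz":0.04,"rx":0,"ry":0,"rz":0,"gripper":1},{"tx":0,"ty":0,"tz":0.04,"rx":0,"ry":0,"rz":0,"gripper":1},{"tx":0,"ty":0,"tz":0.02,"rx":0,"ry":0,"rz":0,"gripper":1},{"tx":0,"ty":0,"tz":0.01,"rx":0,"ry":0,"rz":0,"gripper":1},{"tx":0,"ty":0,"tz":0.004,"rx":0,"ry":0,"rz":0,"gripper":1},{"tx":0,"ty":0,"tz":0,"rx":0,"ry":0,"rz":0,"gripper":1},{"tx":0,"ty":0,"tz":0,"rx":0,"ry":0,"rz":0,"gripper":1}]}}

```text
time_s: 9.35
ee_pos: [471.6, 114.5, 23.4]
ee_rot: [179.9, 0.0, 130.0]
force: [0.6, 0.3, -3.2]
gripper_width: 23.8
gripper_force: 40.0
```

{"op": "send_rows", "data": {"motion": [{"tx":0,"ty":0,"tz":0.004,"rx":0,"ry":0,"rz":0,"gripper":1},{"tx":0,"ty":0,"tz":0.003,"rx":0,"ry":0,"rz":0,"gripper":1},{"tx":0,"ty":0,"tz":0,"rx":0,"ry":0,"rz":0,"gripper":1},{"tx":0,"ty":0,"tz":0,"rx":0,"ry":0,"rz":0,"gripper":1}]}}

```text
time_s: 9.85
ee_pos: [471.4, 114.4, 19.9]
ee_rot: [180.0, 0.0, 130.0]
force: [-0.7, -0.1, 4.2]
gripper_width: 23.9
gripper_force: 40.0
```

{"op": "send_rows", "data": {"motion": [{"tx":-0.01,"ty":0.01,"tz":0,"rx":0,"ry":0,"rz":0,"gripper":1},{"tx":-0.01,"ty":0.01,"tz":0,"rx":0,"ry":0,"rz":0,"gripper":1},{"tx":-0.01,"ty":0.01,"tz":0,"rx":0,"ry":0,"rz":0,"gripper":1},{"tx":-0.01,"ty":0.01,"tz":0,"rx":0,"ry":0,"rz":0,"gripper":1},{"tx":-0.01,"ty":0.01,"tz":0,"rx":0,"ry":0,"rz":0,"gripper":1},{"tx":-0.008,"ty":0.008,"tz":0,"rx":0,"ry":0,"rz":0,"gripper":1},{"tx":0.006,"ty":0.006,"tz":0,"rx":0,"ry":0,"rz":0,"gripper":1},{"tx":0.006,"ty":0.006,"tz":0,"rx":0,"ry":0,"rz":0,"gripper":1},{"tx":0.006,"ty":0.006,"tz":0,"rx":0,"ry":0,"rz":0,"gripper":1},{"tx":0,"ty":0,"tz":0,"rx":0,"ry":0,"rz":0,"gripper":1},{"tx":0,"ty":0,"tz":0,"rx":0,"ry":0,"rz":0,"gripper":1}]}}

```text
time_s: 11.22
ee_pos: [513.7, 123.5, 19.9]
ee_rot: [180.0, 0.0, 130.0]
force: [-1.0, -0.3, 4.1]
gripper_width: 23.8
gripper_force: 40.0
```

```bash
cat >> h.py <<'E'
O=np.array([584.4,183.2]); _a=np.radians(175.1); ex=np.array([np.cos(_a),np.sin(_a)]); ey=np.array([-ex[1],ex[0]])
fr=lambda p:np.array([(np.array(p)[:2]-O)@ex,(np.array(p)[:2]-O)@ey]).round(1)
def rep():
    s=env.state(); F=s['force'][:2]
    print('frame grip',fr(s['ee_pos']),'z',s['ee_pos'][2].round(1),'rot',s['ee_rot'].round(2),'F frame',(F@ex).round(1),(F@ey).round(1),s['force'][2].round(1),'Tz',s['torque'].round(2),'gf',s['gripper_force'])
E
python3 -c "
from h import *
rep()"
```

```text
frame grip [65.3 65.5] z 19.9 rot [1.7996e+02 2.0000e-02 1.3003e+02] F frame 0.9 0.4 4.1 Tz [-0.28  0.41 -0.13] gf 40.00142455101013
```

{"op": "send_rows", "data": {"motion": [{"tx":0,"ty":0.004,"tz":0,"rx":0,"ry":0,"rz":0,"gripper":1},{"tx":0,"ty":0.004,"tz":0,"rx":0,"ry":0,"rz":0,"gripper":1},{"tx":0,"ty":0.004,"tz":0,"rx":0,"ry":0,"rz":0,"gripper":1},{"tx":0,"ty":0,"tz":0,"rx":0,"ry":0,"rz":0,"gripper":1},{"tx":0,"ty":0,"tz":0,"rx":0,"ry":0,"rz":0,"gripper":1}]}}

```text
time_s: 11.85
ee_pos: [516.7, 126.7, 19.9]
ee_rot: [-179.9, -0.0, 130.0]
force: [-5.4, -4.0, 9.7]
gripper_width: 23.6
gripper_force: 40.0
```

```bash
python3 -c "
from h import *
rep()"
```

```text
frame grip [62.6 62.1] z 19.9 rot [-1.7988e+02 -5.0000e-02  1.3000e+02] F frame 5.0 4.4 9.7 Tz [-0.4   0.53 -0.26] gf 40.00606656074524
```

{"op": "send_rows", "data": {"motion": [{"tx":0,"ty":0.003,"tz":0,"rx":0,"ry":0,"rz":0,"gripper":1},{"tx":0,"ty":0.003,"tz":0,"rx":0,"ry":0,"rz":0,"gripper":1},{"tx":0,"ty":0,"tz":0,"rx":0,"ry":0,"rz":0,"gripper":1},{"tx":0,"ty":0,"tz":0,"rx":0,"ry":0,"rz":0,"gripper":1},{"tx":0,"ty":0,"tz":0,"rx":0,"ry":0,"rz":0,"gripper":1}]}}

```text
time_s: 12.48
ee_pos: [518.4, 128.5, 20.0]
ee_rot: [-179.8, -0.1, 130.0]
force: [-7.2, -4.3, 10.4]
gripper_width: 23.7
gripper_force: 40.0
```

```bash
python3 - <<'E'
from h import *
rep()
f=grab('top'); s=grab('side')
o=np.zeros((600,800,3),np.uint8)
o[:400,:400]=cv2.resize(f['frame'][180:280,190:290,::-1],None,fx=4,fy=4,interpolation=cv2.INTER_CUBIC); o[:400,400:]=cv2.resize(s['frame'][150:250,190:290,::-1],None,fx=4,fy=4,interpolation=cv2.INTER_CUBIC)
cv2.imwrite('pics/c4.png',o)
E
```

```text
frame grip [61.  60.2] z 20.0 rot [-1.7982e+02 -7.0000e-02  1.3000e+02] F frame 6.8 4.9 10.4 Tz [-0.48  0.69 -0.27] gf 40.00795662403107
```

View pics/c4.png

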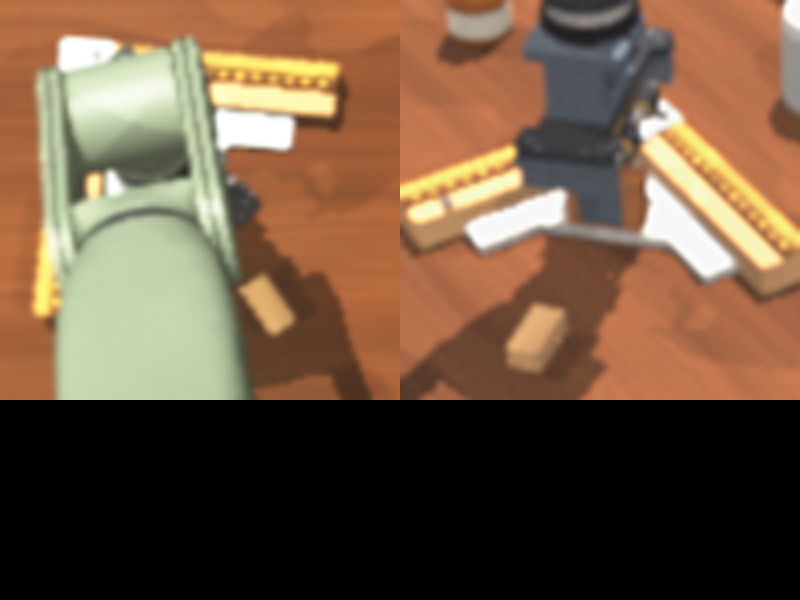

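The loose rail is nearly square now. In the last step it still advanced by the full command with little rise in force, so it isn't seated yet and I'll continue pressing.

{"op": "send_rows", "data": {"motion": [{"tx":0,"ty":0.003,"tz":0,"rx":0,"ry":0,"rz":0,"gripper":1},{"tx":0,"ty":0.003,"tz":0,"rx":0,"ry":0,"rz":0,"gripper":1},{"tx":0,"ty":0,"tz":0,"rx":0,"ry":0,"rz":0,"gripper":1},{"tx":0,"ty":0,"tz":0,"rx":0,"ry":0,"rz":0,"gripper":1},{"tx":0,"ty":0,"tz":0,"rx":0,"ry":0,"rz":0,"gripper":1}]}}

```text
time_s: 13.2
ee_pos: [520.3, 130.2, 20.1]
ee_rot: [-179.8, -0.1, 130.0]
force: [-8.1, -4.7, 12.8]
gripper_width: 23.7
gripper_force: 40.0
```

```bash
python3 - <<'E'
from h import *
rep()
E
```

```text
frame grip [59.3 58.3] z 20.1 rot [-1.7977e+02 -9.0000e-02  1.3001e+02] F frame 7.7 5.4 12.8 Tz [-0.52  0.78 -0.17] gf 40.00870943069458
```

{"op": "send_rows", "data": {"motion": [{"tx":0,"ty":0.003,"tz":0,"rx":0,"ry":0,"rz":0,"gripper":1},{"tx":0,"ty":0.003,"tz":-0.001,"rx":0,"ry":0,"rz":0,"gripper":1},{"tx":0,"ty":0,"tz":0,"rx":0,"ry":0,"rz":0,"gripper":1},{"tx":0,"ty":0,"tz":0,"rx":0,"ry":0,"rz":0,"gripper":1},{"tx":0,"ty":0,"tz":0,"rx":0,"ry":0,"rz":0,"gripper":1}]}}

```text
time_s: 13.82
ee_pos: [520.7, 130.5, 20.4]
ee_rot: [-179.5, -0.1, 130.1]
force: [-11.4, -10.1, 14.1]
gripper_width: 23.8
gripper_force: 40.0
```

```bash
python3 - <<'E'
from h import *
rep()
f=grab('top'); f['chan']=2; s=grab('side'); s['chan']=2
q=lambda u,v:(190+u/4,180+v/4)
r=edge(f,q(212,107),q(333,118),28,half=2.5); print('loose rail ang',deg(r[1]),r[2],fr(r[0]), 'top-edge; frame y', -94.9)
e=edge(f,q(215,145),q(292,151),10,half=2.5); print('arm inner edge',deg(e[1]),e[2],fr(e[0]))
o=np.zeros((600,800,3),np.uint8)
o[:]=cv2.resize(s['frame'][165:240,185:285,::-1],None,fx=8,fy=8,interpolation=cv2.INTER_CUBIC)
cv2.imwrite('pics/c5.png',o)
E
```

```text
frame grip [58.9 58. ] z 20.4 rot [-1.7949e+02 -1.0000e-01  1.3009e+02] F frame 10.5 11.0 14.1 Tz [-1.32  1.25 -0.08] gf 40.01189053058624
loose rail ang -92.49128171160913 1.3626047723953183 [  2.9 145. ] top-edge; frame y -94.9
arm inner edge -94.67639584526941 0.31464654815974613 [ 32.1 134.3]
```

View pics/c5.png

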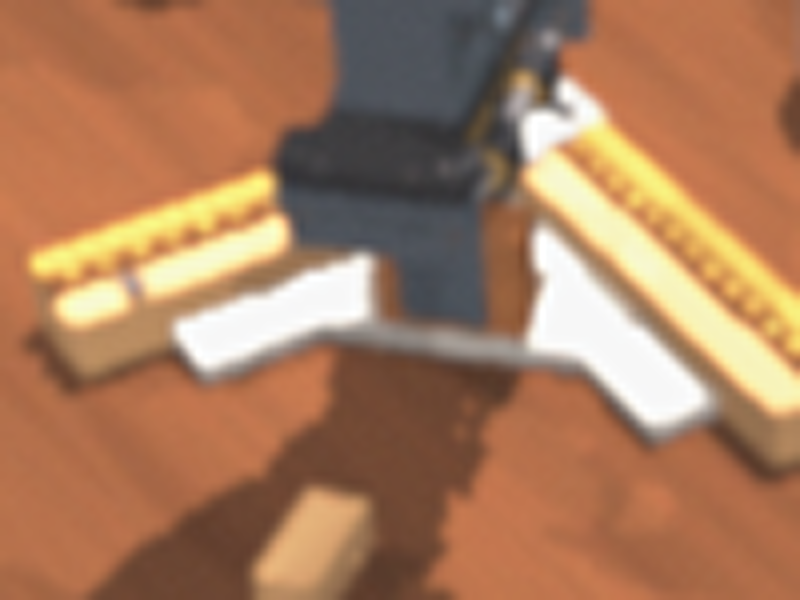

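The side crop shows the loose rail pushed out, with the arm flush along it at (620,330), and the other arm against the fixed rail at (270,300). Force rose on both axes with almost no travel, so it is seated. One numeric check before handing in.

```bash
python3 - <<'E'
from h import *
s=load('side'); s['chan']=2; f=load('top'); f['chan']=2
q=lambda u,v:(185+u/8,165+v/8)
for n,a,b,z in [('loose top edge',(535,180),(770,405),28),('loose-side arm foot/outer',(545,230),(715,390),10),('arm y inner',(590,365),(650,435),10),('fixed top edge',(75,320),(285,250),28),('x arm outer top edge',(175,322),(365,255),10),('x arm inner',(215,370),(330,335),10)]:
    e=edge(s,q(*a),q(*b),z,half=1.5); print(n,deg(e[1]).round(2),fr(e[0]),e[2].round(2))
q=lambda u,v:(190+u/4,180+v/4)
e=edge(f,q(212,57),q(340,66),36,half=2.5); print('loose gold outer',deg(e[1]),fr(e[0]),e[2]); rep()
E
```

```text
loose top edge -94.34 [ -2.9 109.8] 0.05
loose-side arm foot/outer -93.99 [ -1.1 102.3] 0.2
arm y inner -95.95 [ 31.5 142.2] 0.16
fixed top edge -7.49 [149.1   0.3] 0.2
x arm outer top edge -6.44 [115.5  -0.8] 0.34
x arm inner -10.78 [132.3  38.6] 0.19
loose gold outer -94.14500041218348 [-35.9 145.2] 3.259663976074843
frame grip [58.9 57.9] z 20.4 rot [-1.7949e+02 -1.1000e-01  1.3009e+02] F frame 10.0 10.5 15.8 Tz [-1.29  1.19 -0.1 ] gf 40.01197099685669
```

```bash
python3 - <<'E'
from h import *
s=load('side'); s['frame']=np.ascontiguousarray(cv2.imread('pics/side0.png')[:,:,::-1])
f=load('top'); f['frame']=np.ascontiguousarray(cv2.imread('pics/top0.png')[:,:,::-1])
for ch in (0,1,2):
    s['chan']=f['chan']=ch
    p=proj(s,[*(O+5*ex),28]); r=proj(s,[*(O+195*ex),28])
    e=edge(s,p,r,28,half=3); print('side fixed',deg(e[1]),fr(e[0]),e[2])
    p=proj(s,[*(O+5*ex),0]); r=proj(s,[*(O+195*ex),0])
    e=edge(s,p,r,0,half=3); print('side foot',deg(e[1]),fr(e[0]),e[2])
    for z in(0,28):
        e=edge(f,proj(f,[*(O+5*ex),z]),proj(f,[*(O+195*ex),z]),z,half=3); print('top fixed',z,deg(e[1]),fr(e[0]),e[2])
E
```

```text
side fixed 175.1084689290686 [102.5   2.7] 0.480313029358349
side foot 175.106934323909 [98.7 -5.5] 2.846937252504972
top fixed 0 175.06946402396326 [98.3 -1.8] 0.1819194942515545
top fixed 28 175.02721652718748 [84.  2.] 0.2435842740451861
side fixed 174.88643641404317 [1.084e+02 1.000e-01] 0.9397930533698055
side foot 175.0045584826396 [98.9 -4.8] 0.49649137873515403
top fixed 0 175.0584812447613 [95.3 -2.3] 0.19887391623833445
top fixed 28 175.08357996888304 [83.9  1.4] 0.17464844094419982
side fixed 175.10447741512831 [105.8  -1.4] 0.8222103925042429
side foot 175.02460193062697 [103.6  -4.1] 0.4265675402289638
top fixed 0 175.1036097111102 [98.3 -3.6] 0.17467238669168542
top fixed 28 175.10229547408383 [1.028e+02 1.000e-01] 0.36713935852880186
```

```bash
python3 -c "
from h import *
print(env.job_done())"
```

```text
the job is handed in; nothing more can be done
None
```

I handed the job in with the square still gripped (40 N) and pressed into the corner at about 10 N toward each rail; the hand-in gave no pass or fail. By camera, the square is in line with the fixed rail and the loose rail is about 0.01 rad from square.

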